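Load two plate blanks into the spring magazine of a marking fixture

TASK

Load the two rectangular aluminium plates from the wooden rack into the spring magazine, one on top of the other: press each one down against the sprung follower (or the plate already there), slide it under the two holding lips and push it fully home until you feel it bear firmly on the back stop (10 to 20 N is right, never more than 40 N, and force nothing else either), then let go of it before the next. Leave everything else on the bench where it is.

Things in the scene. Friction and masses are not known exactly. Their poses are not given: they have to be found in the camera images.
- plate_a_c (a point): centre (half-way up) of one of two identical rectangular aluminium plates, 70 (its x) x 40 (its y) x 10 mm (z), 75 g or so. It lies flat across a rib of the wooden rack, its underside 28 mm above the bench; the rib is 22 mm wide under the middle of the plate, so both long sides overhang by 9 mm and can be pinched across the 40 mm width. Either short end may lead into the magazine
- plate_b_c (a point): the same point of the other plate, on the other rib; the two may be loaded in either order. The lower plate is as wide as the upper, so fingers that reach below the upper one while it is slid in rub on or jam against the lower: hold it with the fingertips only
- rack: fixed wooden rack: base board 90 (x) x 150 (y) x 8 mm with two ribs, each 50 (x) x 22 (y) mm, tops 28 mm above the bench, centred at y = +48 and -48 mm; origin at the centre of its underside
- mag_home (a point): point in the fixed spring magazine where the centre of the TOP plate lies when fully loaded, 70 mm above the bench (a lone plate lies there too; a second plate below it is 10 mm lower). x: level loading direction, along which the plate's 70 mm length goes; y across; z up.
- mag_lips (a point): middle of the front edge of the two steel lips, at the height of their underside (75 mm above the bench); axes as mag_home. Lips (5 mm thick) and side walls under them run from here to x = +53 mm, the walls' rounded front corners 3 mm nearer; lips reach from 13.5 to 28.5 mm either side of the middle, the slot between is open from above; the channel between the walls is 43 mm wide
- tongue_tip (a point): front end of the sprung follower's tongue, on its top face, in the middle; axes as mag_home; moves down with the follower. The tongue is 24 mm wide, 6 mm thick, sticks out 21.5 mm in front of the lips: lay a plate's leading end on it. Around the tongue the magazine is open at front, top and sides down to a 150 x 90 mm foot plate, 12 mm tall, which reaches 46 mm in front of the tip
- back_stop: fixed upright aluminium wall at the far end of the magazine, 6 mm thick, 55 mm wide, as tall as the lips; origin on its face towards the plates, in the middle, 46 mm above the bench, 35 mm beyond mag_home; x = loading direction. Plates pushed home bear on it; sliding a plate under the spring's pressure takes about 3 to 7 N by itself, so push until the force rises sharply above that
- follower (a joint): how far the follower is pressed down, in m: 0 = up, its top level with the underside of the lips (75 mm above the bench); one plate under the lips holds it at 0.010, two at 0.020; bottoms hard at 0.0245. It slides straight down without tipping; the spring pushes up with 3.6 N at 0 and 0.2 N per mm more
- screwdriver: hand screwdriver lying on the bench between the magazine and the rack; leave alone
- disc: round aluminium disc, 52 mm diameter, 10 mm thick, lying flat on the bench; not one of the plates; leave alone; origin at the middle of its underside
- strip: narrow aluminium strip, 110 x 22 x 10 mm, lying flat on the bench; not one of the plates; leave alone; origin at the middle of its underside
- thinner: standing bottle with white cap, 64 mm diameter, 120 mm tall; leave alone; origin at the middle of its underside
- paint: small amber paint jar, 44 mm diameter, 55 mm tall; leave alone; origin at the middle of its underside
- paint2: small clear paint jar with black cap, 44 mm diameter, 55 mm tall; leave alone; origin at the middle of its underside
Things that resemble listed ones, but are neither listed nor needed, are in the scene too. Leave any orange or pink look-alike of the part that bears plate_a_c alone.

How it is judged:
On the way, in this order (a step that is already met when the one before it is completed fails the run):
1. one plate is pressed firmly against the back stop (over 3 N on the stop) (((x of plate_a_c in the frame of mag_home between -0.004 and 0.004 m and y of plate_a_c in the frame of mag_home between -0.004 and 0.004 m and z of plate_a_c in the frame of mag_home between -0.014 and 0.003 m and angle between the x axis of plate_a_c and the x axis of mag_home, either way round below 0.1 rad and angle between plate_a_c's own z axis and vertical below 0.1 rad and contact force between plate_a and back_stop above 3 N and value of joint follower between 0.008 and 0.012 m) or (x of plate_b_c in the frame of mag_home between -0.004 and 0.004 m and y of plate_b_c in the frame of mag_home between -0.004 and 0.004 m and z of plate_b_c in the frame of mag_home between -0.014 and 0.003 m and angle between the x axis of plate_b_c and the x axis of mag_home, either way round below 0.1 rad and angle between plate_b_c's own z axis and vertical below 0.1 rad and contact force between plate_b and back_stop above 3 N and value of joint follower between 0.008 and 0.012 m))), for 0.05 s.
2. that plate is home under the lips and let go (((x of plate_a_c in the frame of mag_home between -0.004 and 0.004 m and y of plate_a_c in the frame of mag_home between -0.004 and 0.004 m and z of plate_a_c in the frame of mag_home between -0.014 and 0.003 m and angle between the x axis of plate_a_c and the x axis of mag_home, either way round below 0.1 rad and angle between plate_a_c's own z axis and vertical below 0.1 rad and contact force between each of the arm, the fingers and plate_a below 0.5 N and value of joint follower between 0.008 and 0.012 m) or (x of plate_b_c in the frame of mag_home between -0.004 and 0.004 m and y of plate_b_c in the frame of mag_home between -0.004 and 0.004 m and z of plate_b_c in the frame of mag_home between -0.014 and 0.003 m and angle between the x axis of plate_b_c and the x axis of mag_home, either way round below 0.1 rad and angle between plate_b_c's own z axis and vertical below 0.1 rad and contact force between each of the arm, the fingers and plate_b below 0.5 N and value of joint follower between 0.008 and 0.012 m))), for 0.2 s.
3. the other plate, on top of it, is pressed firmly against the back stop (over 3 N on the stop) (((x of plate_a_c in the frame of mag_home between -0.004 and 0.004 m and y of plate_a_c in the frame of mag_home between -0.004 and 0.004 m and z of plate_a_c in the frame of mag_home between -0.014 and 0.003 m and angle between the x axis of plate_a_c and the x axis of mag_home, either way round below 0.1 rad and angle between plate_a_c's own z axis and vertical below 0.1 rad and contact force between plate_a and back_stop above 3 N and value of joint follower between 0.0185 and 0.0215 m and z of plate_a_c in the frame of mag_home above -0.005 m) or (x of plate_b_c in the frame of mag_home between -0.004 and 0.004 m and y of plate_b_c in the frame of mag_home between -0.004 and 0.004 m and z of plate_b_c in the frame of mag_home between -0.014 and 0.003 m and angle between the x axis of plate_b_c and the x axis of mag_home, either way round below 0.1 rad and angle between plate_b_c's own z axis and vertical below 0.1 rad and contact force between plate_b and back_stop above 3 N and value of joint follower between 0.0185 and 0.0215 m and z of plate_b_c in the frame of mag_home above -0.005 m))), for 0.05 s.
At the end, for the whole second after the job is handed in: both plates lie one on the other under the lips, each within 4 mm of home along and across the magazine, within 0.1 rad of square and of level, the follower held down by two plates (18.5 to 21.5 mm), both released and at rest (x of plate_a_c in the frame of mag_home between -0.004 and 0.004 m and y of plate_a_c in the frame of mag_home between -0.004 and 0.004 m and z of plate_a_c in the frame of mag_home between -0.014 and 0.003 m and angle between the x axis of each of plate_a_c, plate_b_c and the x axis of mag_home, either way round below 0.1 rad and angle between each of plate_a_c, plate_b_c's own z axis and vertical below 0.1 rad and x of plate_b_c in the frame of mag_home between -0.004 and 0.004 m and y of plate_b_c in the frame of mag_home between -0.004 and 0.004 m and z of plate_b_c in the frame of mag_home between -0.014 and 0.003 m and contact force between each of the arm, the fingers and plate_a below 0.5 N and contact force between each of the arm, the fingers and plate_b below 0.5 N and value of joint follower between 0.0185 and 0.0215 m and linear speed of each of plate_a, plate_b below 0.02 m/s); the robot touches nothing.
It fails at once if another loose thing shifted by more than 30 mm (distance of any of screwdriver, disc, strip, thinner, paint, paint2 from where it was at the start of the episode above 0.03 m).
It fails at once if a plate rammed against the back stop with more than 40 N (contact force between any of plate_a, plate_b and back_stop above 40 N).
It fails at once if a plate forced against the magazine with more than 60 N (contact force between any of plate_a, plate_b and magazine above 60 N).
It also fails if it takes over 72 s, if anything falls off the work surface, if the arm or the gripper's body presses on something with over 40 N, if the wrist force passes 120 N, or if a joint passes its speed limit or range.

ROBOT

A 6-joint arm with a two-finger parallel gripper is mounted at the origin on the work surface. World frame = base frame: x ahead of the robot, y to its left, z up, the work surface at z = 0. Lengths are in m, angles in rad, forces in N, time in s.
With the tool pointing down it reaches from about 0.25 to 0.775 m from the base axis. Payload 4 kg.
Tool frame: the origin (TCP) lies midway between the tips of the shut fingers; the grasp point (between the pads) lies 19 mm behind it; z points along the fingers, y is the line along which they close (so a half turn about z gives the same grasp; the last joint's range is limited). The gripper opens to 94 mm and grips with 3 to 60 N. Pads are 16 mm wide; open, the fingers measure 119 mm over their backs; the gripper's body (75 mm by 177 mm) begins 78 mm behind the grasp point.
Start: joints at [-1.396, 0.087, 1.371, -0, 1.684, -0.103], TCP at [0.151, -0.529, 0.206] pointing down, gripper open.
Joint ranges: [-3.1, 3.1], [-0.76, 2.03], [0.27, 2.55], [-1.08, 4.22], [0.17, 2.65], [-2.57, 2.57]. Speed limits (rad/s): [2.79, 2.79, 3.14, 3.14, 3.14, 3.14].

INTERFACE

Orientations are given as [roll, pitch, yaw] about the fixed x, y, z axes, in that order (R = Rz(yaw) Ry(pitch) Rx(roll)).
In Python, from bench import get_obs, snapshot, close_job gives the robot as it stands. The module is installed in compiled form; this text tells all that it offers.
- The arm moves only by the tool drive_tool, never from a script. Its argument "commands" is a list of rows, each a list of 6 numbers: the shift along the tool's x, y, z in units of 0.04 m (1.0 is 0.04 m), then the turn, a rotation vector about the tool's x, y, z in units of 0.1 rad (1.0 is 0.1 rad). In form: [[dx, dy, dz, wx, wy, wz], ...]. A call has 1 to 20 rows; each row shifts and turns the commanded pose from where the row before left it, along the tool's axes as they then stand; what a row does not reach is not made up. A row lasts 1/8 s, in which the tool goes at most 62.5 mm and 10.7 degrees, less where a joint would pass 70% of its speed; a pose out of reach is approached as far as the arm can. A call with a number of a shift or a turn outside -1 to 1 is refused whole. A call with a gripper value outside its range is refused whole. "gripper" is the closure, from 0 (fully open) to 1 (shut), set as the call begins (left out, the last holds). The fingers move at their own pace and stop on an object; the grip force is fixed at half the most. Time passes only in rows, so rows that do not move let the fingers close. It gives the time, the measured TCP pose, the force, the opening and the grip force at its end, in the units of the state.
- get_obs(): the state, without advancing time (a new reading comes with each control period).
- snapshot(name): name is "side" or "top" or "wrist"; returns a dict with "image" (400x640x3 uint8, blue, green, red), "range_z" (400x640 float32, m along the optical axis (not along the pixel's ray), 0 where there is no reading), "fx", "fy", "cx", "cy" (pixels), "rvec" (rotation vector, rad) and "tvec" (3), from world to camera coordinates, as OpenCV has them. Camera axes: x right, y down, z forward; pixel columns grow to the right and rows downward; lengths in m; the calibration is good to about 2 mm. A picture is of the moment at which its call begins.
- close_job(): hands the job in; it is judged then, once.
The state is a dict: "time": time; "joint_positions": joint angles; "qvel": joint speeds; "joint_torque": joint torques, N m; "tool_pos": TCP position; "ee_rot": TCP orientation; "wrist_force": force on the tool from outside, world axes, zero at the start; "wrist_torque": the same for the moment, N m; "width": finger opening in m; "finger_force": force on a finger pad.
Only numpy, scipy, OpenCV 4.12 (cv2) and the standard library are available. Lean on these libraries where they do the work, as an engineer would, in place of code of your own. Each camera call takes 0.05 s, during which the arm holds its last target. There are 200 camera calls.

## Working session

There is one attempt and no reset: what is moved stays moved. The work goes in short steps, Python scripts to look and compute and a tool call to move; the robot and the scene stay as the last step left them, time stands still between calls to the robot, and variables do not carry over. Pictures are saved under pics/ and viewed, at most 10 in all, crops included, and the job is handed in when it is done.

Besides the shell and the picture viewer there is one more tool, called by a JSON object that holds its "op" and its "data", one argument or row to a line. drive_tool: Moves the arm, as the interface text tells. Its arguments: {"type":"object","properties":{"commands":{"type":"array"},"gripper":{"type":"number"}},"required":["commands"]}

```bash
mkdir -p pics
cat > h.py <<'E'
import numpy as np, cv2
from bench import get_obs, snapshot, close_job
def snap(n,fn=None):
    s=snapshot(n); s['R']=cv2.Rodrigues(np.array(s['rvec'],float))[0]; s['t']=np.array(s['tvec'],float).ravel()
    if fn: cv2.imwrite('pics/'+fn,s['image'])
    np.savez('/tmp/'+n+'.npz',**s)
    return s
def load(n):
    return dict(np.load('/tmp/'+n+'.npz'))
def ray(s,u,v,z):
    d=s['R'].T@np.array([(u-s['cx'])/s['fx'],(v-s['cy'])/s['fy'],1.]); c=-s['R'].T@s['t']
    return c+d*(z-c[2])/d[2]
def cloud(s):
    v,u=np.mgrid[0:400,0:640]; z=s['range_z']
    p=np.stack([(u-s['cx'])/s['fx']*z,(v-s['cy'])/s['fy']*z,z],-1)
    w=(p-s['t'])@s['R']; w[z==0]=np.nan
    return w
def proj(s,P):
    p=s['R']@np.array(P)+s['t']; return p[0]/p[2]*s['fx']+s['cx'],p[1]/p[2]*s['fy']+s['cy']
E
python3 - <<'E'
from h import *
a=snap('top','top0.png'); b=snap('side','side0.png')
for s in (a,b): print(s['fx'],s['cx'],s['cy'],-s['R'].T@s['t'],s['R'][2])
o=get_obs(); print({k:np.round(v,3) for k,v in o.items()})
E
```

```text
383.91624726602447 321.6298473731412 197.064118606301 [0.49061298 0.00104174 0.97407235] [ 0.10355211  0.01743096 -0.99447128]
406.7638775500192 308.81513017074434 196.82090331294992 [0.23759591 0.55341059 0.6670598 ] [ 0.36599774 -0.64585659 -0.67001113]
{'time': np.float64(0.1), 'joint_positions': array([-1.396,  0.088,  1.372, -0.   ,  1.684, -0.103]), 'qvel': array([ 0.001, -0.   , -0.004, -0.001, -0.003, -0.001]), 'joint_torque': array([ 2.0000e-03, -3.4125e+01, -3.0330e+01,  7.2000e-02,  3.0000e-02,
       -0.0000e+00]), 'tool_pos': array([ 0.151, -0.528,  0.204]), 'ee_rot': array([-3.14 , -0.   ,  0.278]), 'wrist_force': array([ 1.133,  0.009, -0.077]), 'wrist_torque': array([0.022, 0.006, 0.021]), 'finger_force': np.float64(0.0), 'width': np.float64(0.094)}
```

View pics/top0.png

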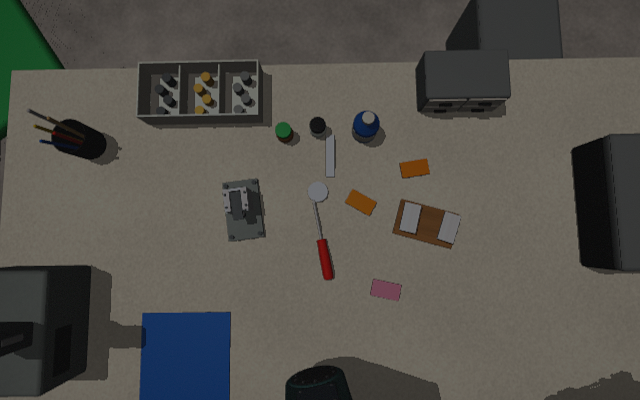

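View pics/side0.png

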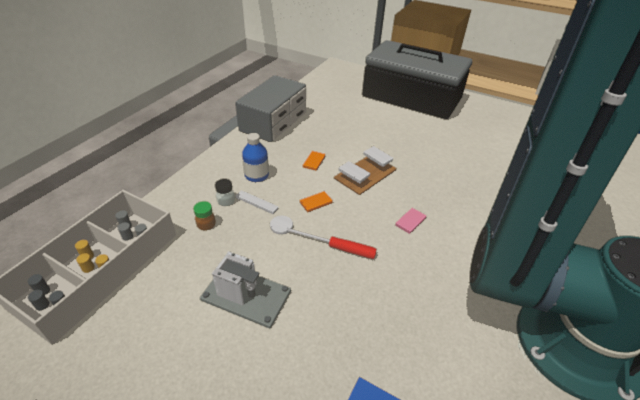

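The top view shows the rack with two white plates at about (411,218) and (449,227), and the magazine at (243,210). The orange pieces at (361,202) and (415,168) and the pink one at (386,290) lie on the bench and are look-alikes. Next I measure the real ones and view an enlarged crop.

Run:
```python
from h import *
s=load('top'); im=s['image']; W=cloud(s)
a=cv2.resize(im[160:260,200:300],None,fx=4,fy=4,interpolation=cv2.INTER_CUBIC)
b=cv2.resize(im[180:260,380:480],None,fx=4,fy=4,interpolation=cv2.INTER_CUBIC)
t=load('side'); c=cv2.resize(t['image'][240:340,190:300],None,fx=3.6,fy=3.6,interpolation=cv2.INTER_CUBIC)
cv=np.zeros((600,800,3),np.uint8)
cv[:400,:400]=np.clip(a*1.5,0,255); cv[:320,400:]=np.clip(b*1.2,0,255)
c=c[:280]; cv[320:600,400:400+c.shape[1]]=c[:, :400]
cv2.imwrite('pics/crop1.png',cv)
# plates
g=im.min(2)
m=np.zeros(g.shape,np.uint8); m[190:255,385:470]=(g[190:255,385:470]>120)
n,l,st,ce=cv2.connectedComponentsWithStats(m)
for i in range(1,n):
    if st[i,4]>100:
        ct=np.argwhere(l==i)[:,::-1]
        P=np.array([ray(s,u,v,.038)[:2] for u,v in ct]).astype(np.float32)
        r=cv2.minAreaRect(P); print('plate',st[i],ce[i],r, 'z',np.nanmedian(W[l==i][:,2]), cv2.boxPoints(r).round(4).tolist())
# rack brown
hsv=cv2.cvtColor(im,cv2.COLOR_BGR2HSV)
# magazine heights map
for v in range(176,246,4): print(v,' '.join('%3d'%(1000*W[v,u,2]) if np.isfinite(W[v,u,2]) else ' . ' for u in range(216,272,3)))
```

```text
176  -1   0   0   1   0  -1   2   1  -1  -1   0   1   0   2   3   0   0   0   0
180   0   1  -1  -1   2   0   0   1  -5  11   8  12   8  11  -1   1  -1   1  -1
184   1   0  12  19  13  13  10  11   9  12  12  14  11  10  -1  -3   1   1   2
188   0  -1   0  17   9  10  11  79  82  80  75  12  11  12   4   2   0   0   0
192  -1   1  78  79  78  64  73  74  81  85  79  41  12  13   9   0  -1  -1   0
196   1   1   0  79  81  77  76  75  75  80  80  47  14  15   8   1   0   3  -2
200   0   3   0  79  78  75  74  76  72  80  83  51  15  10  12   1   0  -1   0
204  -1   0  -1  78  80  76  74  75  77  78  84  58  23   9  12   4   0   2   0
208   0   0   2  80  83  75  76  73  77  81  82  63  25  .   13   0   0   1   0
212  -1  -1   0  77  73  76  74  75  75  47  11  12  19  12  11   4  -1  -2   2
216   0   1  -1   0  14  11  74  75  73  38  11  10  10  14  10   9   1   3   0
220  -1   0   0   2  16  13  73  10  14  12  11  11  11  11  14  10  -1   0  -3
224   0   2   1   1  11  10   9  11  12  10  11  10  12  13  14  11   1   2   1
228   1  -1   1   0  11  10  13  14  14  13  14  12  15  11  11  13   0   0   1
232   0   0   0   0  12  11  12   9  14  11  12  12   8  12  14  20   0   0  -1
236   0   0   0   1  10  17  11   9  12  14  10  14  11  11  12  12   5  -2   1
240   0   1  -2   0  13  12  12  11  11   0  -1   1   0  -4  -2  -1   0   0   0
244   0   0   0  -1  -1   2  -1  -2  -1  -1   0   0  -2   0   0   2   2   0   2
```

View pics/crop1.png

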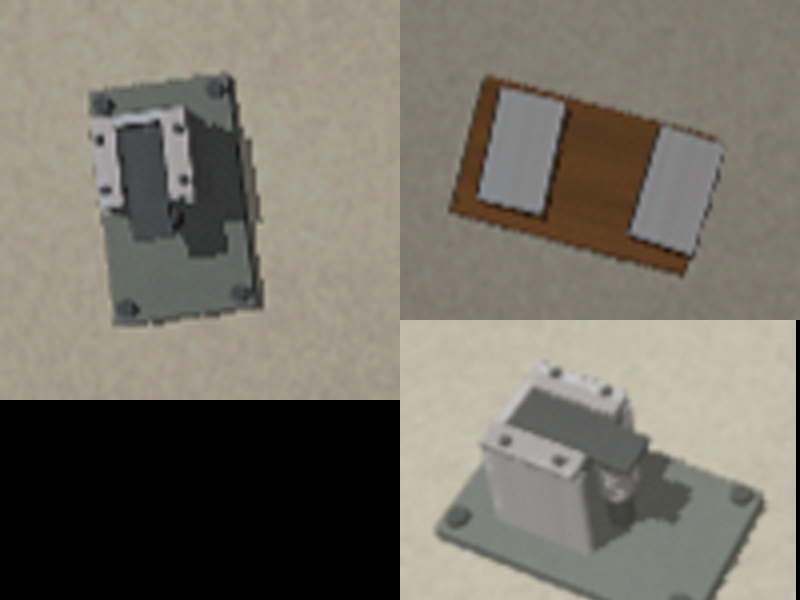

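The crop shows the magazine's open mouth and tongue facing the image bottom, so loading runs roughly +x. The plates on the rack are the white ones, at (411,218) and (449,227).

```bash
cat >> h.py <<'E'
def rects(s,mask,z,amin=100):
    n,l,st,ce=cv2.connectedComponentsWithStats(mask.astype(np.uint8)); out=[]
    for i in range(1,n):
        if st[i,4]<amin: continue
        ct=np.argwhere(l==i)[:,::-1]
        P=np.array([ray(s,u,v,z)[:2] for u,v in ct])
        (c,wh,an)=cv2.minAreaRect((P*1000).astype(np.float32)); b=cv2.boxPoints((c,wh,an))
        e=[b[1]-b[0],b[2]-b[1]]; e=max(e,key=np.linalg.norm); yaw=np.arctan2(e[1],e[0])
        yaw=(yaw+np.pi/2)%np.pi-np.pi/2
        out.append((ce[i].round(1).tolist(),np.round(c,1).tolist(),np.round(wh,1).tolist(),round(float(yaw),3)))
    return out
E
python3 - <<'E'
from h import *
s=load('top'); im=s['image'].astype(int); W=cloud(s)
m=np.zeros((400,640),bool); r=(slice(190,255),slice(385,470))
sub=im[r]; print(im[218,411],im[227,449],im[215,430],im[250,395])
sat=sub.max(2)-sub.min(2); m[r]=(sat<20)&(W[r][...,2]>.022)
for x in rects(s,m,.038): print('plate',x)
z=W[...,2]; bx=np.zeros_like(m); bx[175:245,215:275]=1
M=np.nan_to_num(W)
f=bx&(abs(z-.012)<.008)|(bx&(z>.02)); print('foot',rects(s,bx&(z>.006),.012))
# lips: bright, high
lip=bx&(z>.07)&(im.min(2)>105); print('lips',rects(s,lip,.080,20))
t=bx&(z>.065)&(im.max(2)<95); print('tongue',rects(s,t,.075,20))
print(im[200,225],im[200,236],im[230,240], im[200,244])
E
```

```text
[108 108 110] [108 107 109] [28 48 71] [ 94 104 110]
plate ([409.6, 217.7], [534.9, -195.5], [41.1, 70.1], -0.251)
plate ([448.4, 227.4], [510.2, -288.0], [41.9, 70.0], -0.331)
foot [([242.5, 209.9], [561.9, 218.1], [149.5, 92.4], 0.128)]
lips [([233.4, 197.6], [582.9, 220.7], [49.9, 54.9], -1.419)]
tongue [([245.8, 194.0], [592.2, 196.9], [31.4, 8.8], 0.203), ([236.2, 205.1], [568.1, 214.4], [53.6, 71.7], -0.082)]
[111 109 110] [50 50 49] [67 69 66] [105 105 107]
```

{"op": "drive_tool", "data": {
  "commands": [
    [0,0,-0.2,0,0,0.95],
    [0,0,-0.2,0,0,0.95],
    [0,0,-0.2,0,0,0.95],
    [0,0,-0.2,0,0,0.95],
    [0,0,-0.2,0,0,0.95],
    [0,0,-0.2,0,0,0.95],
    [0.53,-0.8,0,0,0,0],
    [0.53,-0.8,0,0,0,0],
    [0.53,-0.8,0,0,0,0],
    [0.53,-0.8,0,0,0,0],
    [0.53,-0.8,0,0,0,0],
    [0.53,-0.8,0,0,0,0],
    [0.53,-0.8,0,0,0,0],
    [0.53,-0.8,0,0,0,0],
    [0.53,-0.8,0,0,0,0],
    [0.53,-0.8,0,0,0,0],
    [0.53,-0.8,0,0,0,0],
    [0.53,-0.8,0,0,0,0],
    [0,0,0,0,0,0]
  ],
  "gripper": 0
}}

```text
time: 2.48
tool_pos: [0.5061, -0.2327, 0.2524]
ee_rot: [-3.141, 0.002, -0.288]
wrist_force: [-0.4, -0.4, 0.8]
width: 0.094
finger_force: 0.0
```

Run:
```python
from h import *
o=get_obs(); print(o['tool_pos'],o['ee_rot'],o['time'],o['wrist_force'])
s=snap('wrist','w1.png'); print(-s['R'].T@s['t'],s['R'][2])
print(proj(s,[.535,-.1955,.038]),proj(s,[.510,-.288,.038]))
```

```text
[ 0.5061389  -0.23269967  0.2523877 ] [-3.14086526e+00  1.74193546e-03 -2.88379183e-01] 2.475 [-0.40136598 -0.35270887  0.80322116]
[ 0.58280143 -0.25522028  0.43167029] [-0.26270139  0.07782513 -0.96173345]
(np.float64(287.39259028484), np.float64(163.1505129655017)) (np.float64(359.4751324022351), np.float64(161.46704524833615))
```

View pics/w1.png

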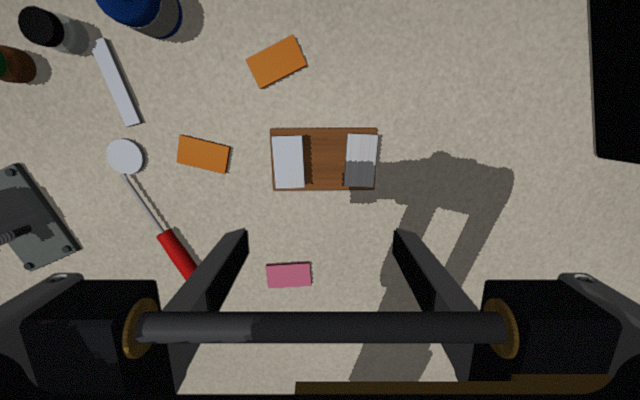

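The wrist view shows the two plates on the rack at (288,162) and (361,160). The second is half in shadow.

Run:
```python
from h import *
s=load('wrist'); im=s['image'].astype(int); W=cloud(s)
r=(slice(120,200),slice(262,385)); m=np.zeros((400,640),bool); sub=im[r]
m[r]=((sub.max(2)-sub.min(2))<.2*sub.max(2)+2)&(W[r][...,2]>.024)
for x in rects(s,m,.038): print('plate',x)
for n,p in (('a',(288,162)),('b',(361,155))): print(W[p[1]-8:p[1]+8,p[0]-5:p[0]+5,2].mean())
hsv=cv2.cvtColor(s['image'],cv2.COLOR_BGR2HSV); rk=np.zeros_like(m); rk[r]=((sub.max(2)-sub.min(2))>.35*sub.max(2))
print('rack',rects(s,cv2.morphologyEx((rk|m).astype(np.uint8),cv2.MORPH_OPEN,np.ones((3,3))),.008))
```

```text
plate ([360.2, 159.2], [511.5, -289.1], [40.6, 69.7], -0.333)
plate ([288.2, 161.1], [536.3, -197.0], [40.4, 69.6], -0.249)
0.03806273371660167
0.03809229820539043
rack [([324.0, 157.8], [521.9, -242.2], [149.8, 87.1], 1.283)]
```

{"op": "drive_tool", "data": {
  "commands": [
    [0,0,0,0,0,-0.38],
    [0.103,-0.177,0.72,0,0,0],
    [0.103,-0.177,0.72,0,0,0],
    [0.103,-0.177,0.72,0,0,0],
    [0.103,-0.177,0.72,0,0,0],
    [0.103,-0.177,0.72,0,0,0],
    [0.103,-0.177,0.72,0,0,0],
    [0,0,0,0,0,0],
    [0,0,0,0,0,0]
  ]
}}

```text
time: 3.65
tool_pos: [0.5396, -0.2007, 0.0819]
ee_rot: [3.141, -0.001, -0.255]
wrist_force: [0.1, 0.3, 0.8]
width: 0.0942
finger_force: 0.0
```

{"op": "drive_tool", "data": {
  "commands": [
    [0,-0.078,0.4,0,0,-0.05],
    [0,0,0.4,0,0,0],
    [0,0,0.3,0,0,0],
    [0,0,0.19,0,0,0],
    [0,0,0,0,0,0],
    [0,0,0,0,0,0]
  ]
}}

```text
time: 4.4
tool_pos: [0.5408, -0.1967, 0.0295]
ee_rot: [3.141, -0.001, -0.249]
wrist_force: [-0.3, 0.8, -0.4]
width: 0.0942
finger_force: 0.0
```

{"op": "drive_tool", "data": {
  "commands": [
    [0,0,0,0,0,0],
    [0,0,0,0,0,0],
    [0,0,0,0,0,0],
    [0,0,0,0,0,0],
    [0,0,0,0,0,0],
    [0,0,0,0,0,0]
  ],
  "gripper": 1
}}

```text
time: 5.15
tool_pos: [0.5405, -0.1966, 0.0291]
ee_rot: [3.141, -0.0, -0.249]
wrist_force: [1.1, -0.1, 0.2]
width: 0.0393
finger_force: 30.0
```

{"op": "drive_tool", "data": {
  "commands": [
    [0,0,-0.5,0,0,0],
    [0,0,-0.75,0,0,-0.97],
    [0,0,-1,0,0,-0.97],
    [0,0,-1,0,0,-0.97],
    [0,0,-1,0,0,-0.97],
    [0.033,-0.84,0,0,0,0],
    [0.033,-0.84,0,0,0,0],
    [0.033,-0.84,0,0,0,0],
    [0.033,-0.84,0,0,0,0],
    [0.033,-0.84,0,0,0,0],
    [0.033,-0.84,0,0,0,0],
    [0.033,-0.84,0,0,0,0],
    [0.033,-0.84,0,0,0,0],
    [0.033,-0.84,0,0,0,0],
    [0.033,-0.84,0,0,0,0],
    [0.033,-0.84,0,0,0,0],
    [0.033,-0.84,0,0,0,0],
    [0,0,0,0,0,0],
    [0,0,0,0,0,0]
  ]
}}

```text
time: 7.52
tool_pos: [0.5003, 0.2044, 0.1987]
ee_rot: [3.141, 0.001, 0.139]
wrist_force: [0.1, -0.2, -1.2]
width: 0.0392
finger_force: 30.0
```

Run:
```python
from h import *
s=snap('wrist','w2.png'); print(proj(s,[.555,.217,.08]),-s['R'].T@s['t'])
```

```text
(np.float64(315.2004252879242), np.float64(139.56089450719094)) [0.57926758 0.21589592 0.37814512]
```

View pics/w2.png

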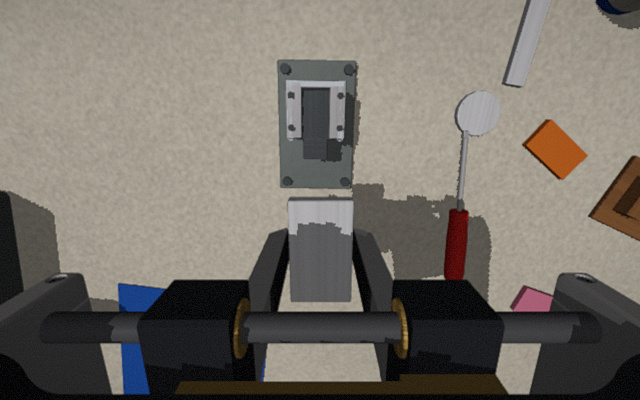

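The view shows the magazine with its foot spanning (278,60)-(356,188), its lip fronts at v≈139 and its tongue tip at v≈158. The held plate is level in the fingers, with its leading end at v≈198.

Run:
```python
from h import *
s=load('wrist'); im=s['image'].astype(int); W=cloud(s); z=W[...,2]
bx=np.zeros((400,640),bool); bx[50:195,265:365]=1
foot=bx&(abs(z-.012)<.006); print('foot',rects(s,foot,.012,500))
lip=bx&(z>.068)&(im.min(2)>95)
print('lip',rects(s,lip,.080,30)); 
ys,xs=np.nonzero(lip)
P=np.array([ray(s,u,v,.08)[:2] for u,v in zip(xs,ys)])
for yaw in (.12,.13,.14,.15,.16):
    e=np.array([np.cos(yaw),np.sin(yaw)]); n=np.array([-e[1],e[0]])
    a=P@e;b=P@n; print(yaw,'along',a.min(),a.max(),'across',np.percentile(b,[0,100]), 'mid',(b.min()+b.max())/2)
ton=bx&(abs(z-.075)<.008)&(im.max(2)<90); print('tongue',rects(s,ton,.075,30))
h=np.zeros_like(bx); h[190:305,280:360]=1; h&=(z>.19)&(z<.225)&(im.min(2)>60)
h=cv2.morphologyEx(h.astype(np.uint8),cv2.MORPH_OPEN,np.ones((5,5)))
o=get_obs(); print(o['tool_pos'],o['ee_rot'])
print('held',rects(s,h,.207,500),np.nanmedian(W[h>0][:,2]))
```

```text
foot [([316.7, 128.2], [564.1, 218.2], [149.2, 89.5], 0.126)]
lip [([315.4, 105.8], [582.2, 220.7], [54.9, 56.4], -1.451)]
0.12 along 0.577001893230165 0.6319208584986121 across [0.12119342 0.17762021] mid 0.14940681800399871
0.13 along 0.5782381495206366 0.6333239524470893 across [0.11513887 0.17171726] mid 0.14342806675175634
0.14 along 0.5794155104115118 0.6346661319268945 across [0.10894848 0.16579714] mid 0.13737281183337857
0.15 along 0.580506413559091 0.6362791181985608 across [0.1027472  0.15986044] mid 0.1313038197482945
0.16 along 0.5815392665490681 0.637828477088638 across [0.09653564 0.15390775] mid 0.12522169739065503
tongue [([314.8, 122.5], [569.0, 217.4], [67.9, 36.8], 0.039), ([340.9, 129.2], [566.4, 193.2], [9.9, 6.9], 0.162)]
[0.50040773 0.20412017 0.1988446 ] [3.14087864e+00 3.91937270e-04 1.38021919e-01]
held [([320.4, 248.2], [497.2, 203.9], [72.1, 40.0], 0.142)] 0.20779447040264631
```

{"op": "drive_tool", "data": {
  "commands": [
    [0,0,0,0,0,0.13],
    [0.127,-0.037,0.7,0,0,0],
    [0.127,-0.037,0.7,0,0,0],
    [0.127,-0.037,0.7,0,0,0],
    [0.127,-0.037,0.7,0,0,0],
    [0,0,0,0,0,0],
    [0,0,0,0,0,0]
  ]
}}

```text
time: 8.45
tool_pos: [0.5205, 0.2131, 0.0883]
ee_rot: [-3.141, -0.002, 0.125]
wrist_force: [0.5, -0.5, -0.7]
width: 0.0396
finger_force: 30.0
```

Run:
```python
from h import *
o=get_obs(); print(o['tool_pos'],o['ee_rot'],o['wrist_force'])
s=snap('wrist'); b=snap('side')
A=cv2.resize(s['image'][40:300,230:400],None,fx=2.3,fy=2.3,interpolation=cv2.INTER_CUBIC)
u,v=proj(b,[.54,.215,.08]); u,v=int(u),int(v); B=cv2.resize(b['image'][max(0,v-75):v+75,max(0,u-65):u+65],None,fx=3,fy=3,interpolation=cv2.INTER_CUBIC)
H=max(A.shape[0],B.shape[0]); cv=np.zeros((H,A.shape[1]+B.shape[1],3),np.uint8); cv[:A.shape[0],:A.shape[1]]=A; cv[:B.shape[0],A.shape[1]:]=B
cv2.imwrite('pics/c2.png',cv); print(cv.shape)
```

```text
[0.52046018 0.21306451 0.08827314] [-3.14144585e+00 -1.62323668e-03  1.24920792e-01] [ 0.49139312 -0.51804128 -0.69923434]
(598, 781, 3)
```

View pics/c2.png

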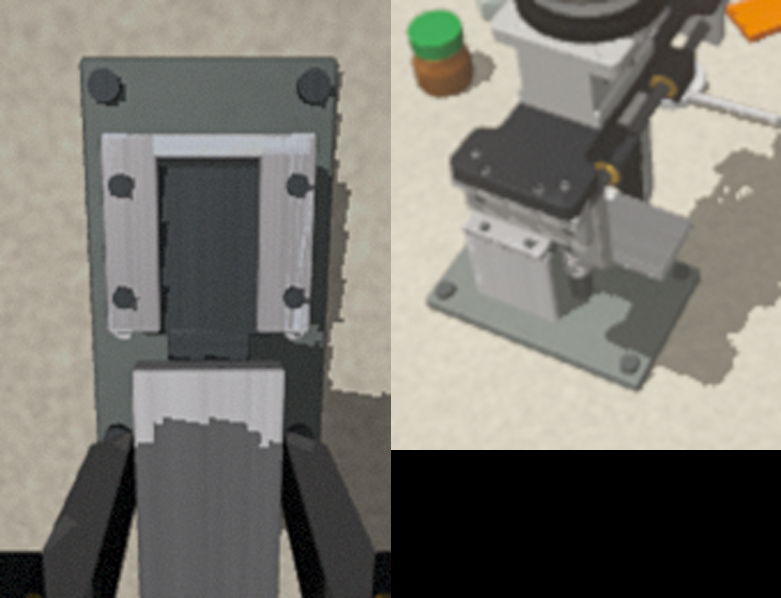

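The plate is square and centred on the lips: lip inner edges at 157 and 262 in the crop, plate edges at 134 and 284. I now check the nose gap.

Run:
```python
from h import *
s=load('wrist'); e=np.array([np.cos(.125),np.sin(.125)]); n=np.array([-e[1],e[0]])
f=lambda cu,cv,z: (lambda p:(p@e,p@n))(ray(s,cu/2.3+230,cv/2.3+40,z)[:2])
print('nose',f(134,367,.097),f(284,367,.097)); print('lip',f(108,331,.08),f(157,331,.08),f(262,331,.08),f(308,331,.08))
print('stop rear',f(105,135,.08),f(312,135,.08),'stop face',f(157,157,.08))
p=get_obs()['tool_pos'][:2]; print('tcp',p@e,p@n)
```

```text
nose (np.float64(0.5738333825063165), np.float64(0.16566820755339484)) (np.float64(0.5738604471239911), np.float64(0.12674589100838607))
lip (np.float64(0.5795176996538343), np.float64(0.17456306767863566)) (np.float64(0.5795277229251828), np.float64(0.1607891895170011)) (np.float64(0.5795492042232486), np.float64(0.13126980687011713)) (np.float64(0.5795586163061648), np.float64(0.11833581767385785))
stop rear (np.float64(0.6318040944824235), np.float64(0.17332956044299785)) (np.float64(0.6318519921057792), np.float64(0.11942022361799288)) stop face (np.float64(0.6263339264223404), np.float64(0.1598936855196419))
tcp 0.5433871214539099 0.14679814619731857
```

{"op": "drive_tool", "data": {
  "commands": [
    [0,0,0.12,0,0,0],
    [0,0,0.12,0,0,0],
    [0,0,0.12,0,0,0],
    [0,0,0.12,0,0,0],
    [0,0,0.12,0,0,0],
    [0,0,0,0,0,0],
    [0,0,0,0,0,0]
  ]
}}

```text
time: 9.43
tool_pos: [0.5198, 0.2134, 0.0634]
ee_rot: [-3.142, -0.0, 0.126]
wrist_force: [-2.0, 0.1, 5.3]
width: 0.0397
finger_force: 30.0
```

Run:
```python
from h import *
o=get_obs(); print(o['tool_pos'],o['ee_rot'],o['wrist_force'],o['wrist_torque'])
s=snap('wrist'); W=cloud(s); e=np.array([np.cos(.125),np.sin(.125)])
a=W[...,:2]@e; b=W[...,:2]@np.array([-e[1],e[0]])
for r in np.arange(.52,.64,.01):
    k=(abs(a-r)<.004)&(abs(b-.1462)<.010)&(W[...,2]>.03); print(round(r,2),k.sum(),np.nanmedian(W[...,2][k]) if k.any() else None)
```

```text
[0.51983173 0.21343119 0.06342964] [-3.14158983e+00 -2.27443948e-04  1.25877184e-01] [-1.98896658  0.11358522  5.28843216] [-0.06627975  0.2653078  -0.01692363]
0.52 339 0.07229831532311612
0.53 355 0.07239853969531813
0.54 368 0.07254812062737304
0.55 381 0.07265355088871252
0.56 1530 0.18803367352695952
0.57 3011 0.17739163063414679
0.58 411 0.06289152133215797
0.59 420 0.06285868028676969
0.6 442 0.0628389598284905
0.61 473 0.06287128961211942
0.62 477 0.06288237213069277
0.63 536 0.07992767861756583
```

{"op": "drive_tool", "data": {
  "commands": [
    [0.07,0,0,0,0,0],
    [0.07,0,0,0,0,0],
    [0.07,0,0,0,0,0],
    [0.07,0,0,0,0,0]
  ]
}}

```text
time: 9.98
tool_pos: [0.531, 0.2148, 0.063]
ee_rot: [3.142, 0.0, 0.126]
wrist_force: [-3.0, 0.4, 4.5]
width: 0.0399
finger_force: 30.0
```

{"op": "drive_tool", "data": {
  "commands": [
    [0.07,0,0,0,0,0],
    [0.07,0,0,0,0,0],
    [0.07,0,0,0,0,0],
    [0.07,0,0,0,0,0],
    [0,0,0,0,0,0]
  ]
}}

```text
time: 10.6
tool_pos: [0.5425, 0.2162, 0.0631]
ee_rot: [3.142, -0.001, 0.126]
wrist_force: [-2.7, 0.4, 4.3]
width: 0.0397
finger_force: 30.0
```

{"op": "drive_tool", "data": {
  "commands": [
    [0,0,-0.025,0,0,0],
    [0,0,-0.025,0,0,0],
    [0,0,0,0,0,0]
  ]
}}

```text
time: 10.98
tool_pos: [0.5425, 0.2162, 0.0654]
ee_rot: [3.142, -0.001, 0.126]
wrist_force: [0.3, -0.5, 3.4]
width: 0.04
finger_force: 30.0
```

{"op": "drive_tool", "data": {
  "commands": [
    [0,0,0,0,0,0],
    [0,0,0,0,0,0],
    [0,0,0,0,0,0],
    [0,0,-0.035,0,0,0],
    [-0.3,0,0,0,0,0],
    [-0.3,0,0,0,0,0],
    [-0.3,0,0,0,0,0],
    [0,0,0,0,0,0]
  ],
  "gripper": 0.4
}}

```text
time: 11.98
tool_pos: [0.5052, 0.2116, 0.0666]
ee_rot: [3.142, 0.0, 0.126]
wrist_force: [-0.1, -0.1, 0.5]
width: 0.0566
finger_force: 0.0
```

```bash
cat > chk.py <<'E'
from h import *
def chk(a0=.50,view=None):
    o=get_obs(); e=np.array([np.cos(.125),np.sin(.125)]); n=np.array([-e[1],e[0]])
    p=o['tool_pos'][:2]; print('tcp',p@e,p@n,o['tool_pos'][2],o['wrist_force'],o['time'])
    s=snap('wrist',view); W=cloud(s); im=s['image'].astype(int)
    a=W[...,:2]@e; b=W[...,:2]@n
    for r in np.arange(a0,.64,.01):
        k=(abs(a-r)<.004)&(abs(b-.1462)<.010)&(W[...,2]>.03)&(W[...,2]<.1); print(round(r,2),k.sum(),np.nanmedian(W[...,2][k]).round(4) if k.any() else None)
    return s,W,a,b
E
python3 -c "
from chk import *
s,W,a,b=chk()
im=s['image'].astype(int)
m=(abs(W[...,2]-.075)<.006)&(im.min(2)>70)&(abs(b-.1462)<.025)&(a<.578)&(a>.49)
print(rects(s,m,.075,100))
cv2.imwrite('pics/c3.png',cv2.resize(s['image'][60:340,180:460],None,fx=2,fy=2))"
```

```text
tcp 0.5276298356450296 0.1469566036946391 0.06658343554559931 [-0.12419306 -0.07338576  0.51018777] 11.975
0.5 0 None
0.51 0 None
0.52 0 None
0.53 349 0.0751
0.54 394 0.0752
0.55 420 0.0752
0.56 434 0.0752
0.57 453 0.0751
0.58 485 0.0751
0.59 489 0.0752
0.6 465 0.0652
0.61 501 0.0652
0.62 509 0.0651
0.63 745 0.0796
0.64 0 None
[([320.6, 207.4], [529.9, 214.5], [51.3, 39.8], 0.13)]
```

View pics/c3.png

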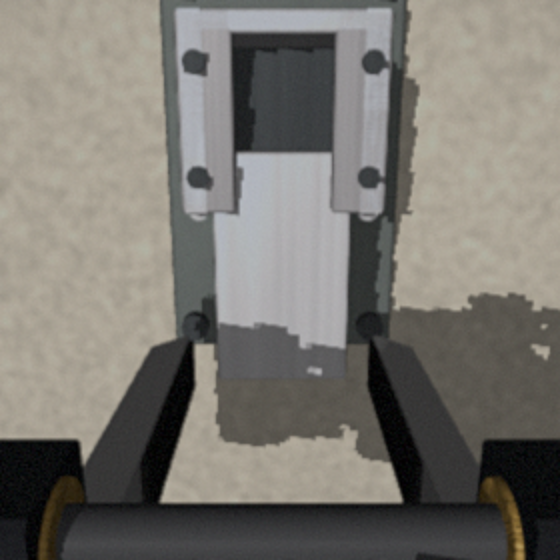

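The plate lies level under the lips with its nose about 17 mm in, and the fingers stand at its rear end. I regrip there and push.

{"op": "drive_tool", "data": {
  "commands": [
    [0.075,0,0,0,0,0],
    [0,0,0,0,0,0]
  ]
}}

```text
time: 12.28
tool_pos: [0.5099, 0.212, 0.0665]
ee_rot: [3.142, -0.0, 0.126]
wrist_force: [0.7, 0.1, 0.1]
width: 0.0564
finger_force: 0.0
```

{"op": "drive_tool", "data": {
  "commands": [
    [0,0,0,0,0,0],
    [0,0,0,0,0,0],
    [0,0,0,0,0,0],
    [0.07,0,0,0,0,0],
    [0.07,0,0,0,0,0],
    [0.07,0,0,0,0,0],
    [0.07,0,0,0,0,0]
  ],
  "gripper": 1
}}

```text
time: 13.15
tool_pos: [0.5202, 0.2134, 0.0663]
ee_rot: [3.141, 0.001, 0.126]
wrist_force: [-4.0, -0.2, 1.4]
width: 0.0398
finger_force: 30.0
```

{"op": "drive_tool", "data": {
  "commands": [
    [0.07,0,0,0,0,0],
    [0.07,0,0,0,0,0],
    [0.07,0,0,0,0,0],
    [0.07,0,0,0,0,0],
    [0.05,0,0,0,0,0]
  ]
}}

```text
time: 13.78
tool_pos: [0.5336, 0.2151, 0.0664]
ee_rot: [3.141, 0.0, 0.126]
wrist_force: [-4.0, -1.6, 1.4]
width: 0.0395
finger_force: 30.0
```

{"op": "drive_tool", "data": {
  "commands": [
    [0.02,0,0,0,0,0],
    [0.02,0,0,0,0,0]
  ]
}}

```text
time: 14.02
tool_pos: [0.535, 0.2152, 0.0663]
ee_rot: [3.141, 0.0, 0.126]
wrist_force: [-4.3, -0.9, 1.1]
width: 0.0396
finger_force: 30.0
```

{"op": "drive_tool", "data": {
  "commands": [
    [0.02,0,0,0,0,0],
    [0.02,0,0,0,0,0]
  ]
}}

```text
time: 14.28
tool_pos: [0.5365, 0.2155, 0.0664]
ee_rot: [3.141, 0.0, 0.126]
wrist_force: [-3.9, -0.6, 0.9]
width: 0.0395
finger_force: 30.0
```

{"op": "drive_tool", "data": {
  "commands": [
    [0.02,0,0,0,0,0],
    [0.02,0,0,0,0,0]
  ]
}}

```text
time: 14.52
tool_pos: [0.5382, 0.2157, 0.0664]
ee_rot: [3.142, 0.0, 0.126]
wrist_force: [-5.0, -1.4, 0.6]
width: 0.0397
finger_force: 30.0
```

{"op": "drive_tool", "data": {
  "commands": [
    [0.02,0,0,0,0,0],
    [0,0,0,0,0,0]
  ]
}}

```text
time: 14.78
tool_pos: [0.5391, 0.2158, 0.0664]
ee_rot: [3.141, -0.0, 0.126]
wrist_force: [-4.9, -0.3, 0.3]
width: 0.0394
finger_force: 30.0
```

{"op": "drive_tool", "data": {
  "commands": [
    [0.02,0,0,0,0,0],
    [0,0,0,0,0,0]
  ]
}}

```text
time: 15.02
tool_pos: [0.5398, 0.2159, 0.0664]
ee_rot: [3.141, 0.0, 0.126]
wrist_force: [-4.0, -0.1, 1.0]
width: 0.0396
finger_force: 30.0
```

{"op": "drive_tool", "data": {
  "commands": [
    [0.02,0,0,0,0,0],
    [0,0,0,0,0,0]
  ]
}}

```text
time: 15.28
tool_pos: [0.5398, 0.2159, 0.0664]
ee_rot: [3.141, 0.002, 0.126]
wrist_force: [-5.9, -1.2, 2.1]
width: 0.0394
finger_force: 30.0
```

```bash
python3 -c "
from chk import *
s,W,a,b=chk(.55)"
```

```text
tcp 0.5625346495557925 0.1468950904999638 0.06636878129206226 [-5.858956   -1.23852574  2.06114527] 15.275
0.55 0 None
0.56 334 0.0751
0.57 380 0.0752
0.58 398 0.0752
0.59 432 0.0752
0.6 446 0.0752
0.61 469 0.0752
0.62 485 0.0752
0.63 568 0.0798
```

{"op": "drive_tool", "data": {
  "commands": [
    [0.02,0,0,0,0,0],
    [0,0,0,0,0,0]
  ]
}}

```text
time: 15.58
tool_pos: [0.5398, 0.2159, 0.0664]
ee_rot: [3.141, 0.004, 0.126]
wrist_force: [-8.5, -1.5, 3.1]
width: 0.0396
finger_force: 30.0
```

{"op": "drive_tool", "data": {
  "commands": [
    [0.02,0,0,0,0,0],
    [0,0,0,0,0,0]
  ]
}}

```text
time: 15.82
tool_pos: [0.5399, 0.2159, 0.0663]
ee_rot: [3.141, 0.005, 0.126]
wrist_force: [-9.3, -0.9, 3.8]
width: 0.0396
finger_force: 30.0
```

{"op": "drive_tool", "data": {
  "commands": [
    [0.04,0,0,0,0,0],
    [0,0,0,0,0,0]
  ]
}}

```text
time: 16.08
tool_pos: [0.5399, 0.216, 0.0662]
ee_rot: [3.141, 0.009, 0.126]
wrist_force: [-13.1, -2.1, 6.8]
width: 0.0399
finger_force: 30.0
```

{"op": "drive_tool", "data": {
  "commands": [
    [0.02,0,0,0,0,0],
    [0,0,0,0,0,0]
  ]
}}

```text
time: 16.32
tool_pos: [0.5399, 0.216, 0.0661]
ee_rot: [3.141, 0.011, 0.126]
wrist_force: [-14.7, -2.8, 6.8]
width: 0.0396
finger_force: 30.0
```

{"op": "drive_tool", "data": {
  "commands": [
    [-0.04,0,0,0,0,0],
    [-0.03,0,0,0,0,0]
  ]
}}

```text
time: 16.58
tool_pos: [0.5398, 0.2159, 0.0663]
ee_rot: [3.141, 0.004, 0.126]
wrist_force: [-7.9, -0.6, 2.2]
width: 0.0398
finger_force: 30.0
```

{"op": "drive_tool", "data": {
  "commands": [
    [0,0,0,0,0,0],
    [0,0,0,0,0,0],
    [0,0,0,0,0,0],
    [0,0,0,0,0,0]
  ],
  "gripper": 0.4
}}

```text
time: 17.08
tool_pos: [0.5424, 0.2162, 0.0666]
ee_rot: [3.142, -0.001, 0.126]
wrist_force: [-0.5, 0.0, 0.3]
width: 0.0563
finger_force: 0.0
```

{"op": "drive_tool", "data": {
  "commands": [
    [-0.2,0,0,0,0,0],
    [-0.8,0,0,0,0,0],
    [0,0,-0.5,0,0,0],
    [0,0,-0.5,0,0,0],
    [0,0,0,0,0,0]
  ]
}}

```text
time: 17.7
tool_pos: [0.503, 0.2115, 0.1085]
ee_rot: [-3.141, -0.004, 0.126]
wrist_force: [-0.1, -0.3, 0.5]
width: 0.0563
finger_force: 0.0
```

```bash
python3 -c "
from chk import *
s,W,a,b=chk(.54)
im=s['image'].astype(int)
m=(abs(W[...,2]-.075)<.006)&(im.min(2)>70)&(abs(b-.1462)<.0235)&(a<.579)&(a>.49)
print(rects(s,m,.075,100)); k=m&(abs(b-.1462)<.015); print('rear',np.nanmin(a[k]),np.percentile(a[k],1),'sides',b[m].min(),b[m].max())
k=(abs(W[...,2]-.075)<.003)&(abs(b-.1462)<.011); print('nose',np.nanmax(a[k]))"
```

```text
tcp 0.5254715693954976 0.1471647427471544 0.1084517336139372 [-0.06040228 -0.25727625  0.45176068] 17.7
0.54 0 None
0.55 0 None
0.56 277 0.0752
0.57 307 0.0752
0.58 332 0.0751
0.59 339 0.0753
0.6 347 0.0752
0.61 347 0.0751
0.62 374 0.0753
0.63 344 0.0799
[([320.8, 168.1], [545.3, 216.5], [21.9, 39.8], -1.444)]
rear 0.5566819695965833 0.5569613292661756 sides 0.12320374169886086 0.16956300433228572
nose 0.6267122403936769
```

Plate A is home: rear at 0.5567, nose at 0.6267 on the stop, top at 75 mm, and released. Now for plate B.

{"op": "drive_tool", "data": {
  "commands": [
    [0,0,-0.46,0,0,0.918],
    [0,0,-0.46,0,0,0.918],
    [0,0,-0.46,0,0,0.918],
    [0,0,-0.46,0,0,0.918],
    [0,0,-0.46,0,0,0.918],
    [0.316,0.84,0,0,0,0],
    [0.316,0.84,0,0,0,0],
    [0.316,0.84,0,0,0,0],
    [0.316,0.84,0,0,0,0],
    [0.316,0.84,0,0,0,0],
    [0.316,0.84,0,0,0,0],
    [0.316,0.84,0,0,0,0],
    [0.316,0.84,0,0,0,0],
    [0.316,0.84,0,0,0,0],
    [0.316,0.84,0,0,0,0],
    [0.316,0.84,0,0,0,0],
    [0.316,0.84,0,0,0,0],
    [0.316,0.84,0,0,0,0],
    [0.316,0.84,0,0,0,0],
    [0,0,0,0,0,0]
  ],
  "gripper": 0
}}

```text
time: 20.25
tool_pos: [0.5145, -0.293, 0.1961]
ee_rot: [-3.141, 0.003, -0.337]
wrist_force: [0.2, 0.8, 0.6]
width: 0.0939
finger_force: 0.0
```

{"op": "drive_tool", "data": {
  "commands": [
    [0,0,0.725,0,0,0],
    [0,0,0.725,0,0,0],
    [0,0,0.725,0,0,0],
    [0,0,0.725,0,0,0],
    [0,0,0,0,0,0],
    [0,0,0,0,0,0]
  ]
}}

```text
time: 21.0
tool_pos: [0.516, -0.2909, 0.0833]
ee_rot: [3.141, -0.001, -0.333]
wrist_force: [-0.7, 0.3, 0.2]
width: 0.0938
finger_force: 0.0
```

Run:
```python
from h import *
o=get_obs(); print(o['tool_pos'],o['ee_rot'])
s=snap('wrist'); im=s['image'].astype(int); W=cloud(s)
sub=im; m=((sub.max(2)-sub.min(2))<.2*sub.max(2)+2)&(abs(W[...,2]-.038)<.004)
for x in rects(s,m,.038,300): print(x)
```

```text
[ 0.5159549  -0.29090294  0.0833435 ] [ 3.14145696e+00 -9.86010371e-04 -3.32558063e-01]
([320.5, 221.4], [511.5, -289.4], [39.8, 70.0], -0.332)
```

{"op": "drive_tool", "data": {
  "commands": [
    [0,0,0.4,0,0,0],
    [0,0,0.4,0,0,0],
    [0,0,0.3,0,0,0],
    [0,0,0.2,0,0,0],
    [0,0,0,0,0,0]
  ]
}}

```text
time: 21.68
tool_pos: [0.5149, -0.2909, 0.0293]
ee_rot: [-3.141, 0.002, -0.333]
wrist_force: [0.2, -0.5, 0.8]
width: 0.0943
finger_force: 0.0
```

{"op": "drive_tool", "data": {
  "commands": [
    [0,0,0,0,0,0],
    [0,0,0,0,0,0],
    [0,0,0,0,0,0],
    [0,0,0,0,0,0],
    [0,0,0,0,0,0],
    [0,0,0,0,0,0]
  ],
  "gripper": 1
}}

```text
time: 22.42
tool_pos: [0.5155, -0.2913, 0.0305]
ee_rot: [3.142, -0.0, -0.333]
wrist_force: [0.5, -0.6, 1.4]
width: 0.0395
finger_force: 30.0
```

{"op": "drive_tool", "data": {
  "commands": [
    [0,0,-0.5,0,0,0],
    [0,0,-0.9,0,0,-1],
    [0,0,-0.9,0,0,-1],
    [0,0,-0.9,0,0,-1],
    [0,0,-0.9,0,0,-1],
    [0,0,0,0,0,-0.58],
    [0.121,-0.892,0,0,0,0],
    [0.121,-0.892,0,0,0,0],
    [0.121,-0.892,0,0,0,0],
    [0.121,-0.892,0,0,0,0],
    [0.121,-0.892,0,0,0,0],
    [0.121,-0.892,0,0,0,0],
    [0.121,-0.892,0,0,0,0],
    [0.121,-0.892,0,0,0,0],
    [0.121,-0.892,0,0,0,0],
    [0.121,-0.892,0,0,0,0],
    [0.121,-0.892,0,0,0,0],
    [0.121,-0.892,0,0,0,0],
    [0.121,-0.892,0,0,0,0],
    [0.121,-0.892,0,0,0,0]
  ]
}}

```text
time: 24.92
tool_pos: [0.5203, 0.2139, 0.1942]
ee_rot: [3.141, 0.0, 0.125]
wrist_force: [0.5, -0.9, -1.4]
width: 0.0393
finger_force: 30.0
```

{"op": "drive_tool", "data": {
  "commands": [
    [0,0,0.65,0,0,0],
    [0,0,0.65,0,0,0],
    [0,0,0.65,0,0,0],
    [0,0,0.6,0,0,0],
    [0,0,0,0,0,0],
    [0,0,0,0,0,0]
  ]
}}

```text
time: 25.68
tool_pos: [0.5211, 0.2129, 0.0934]
ee_rot: [-3.141, -0.001, 0.125]
wrist_force: [-0.4, 0.2, -0.2]
width: 0.0401
finger_force: 30.0
```

Run:
```python
from h import *
o=get_obs(); e=np.array([np.cos(.125),np.sin(.125)]); n=np.array([-e[1],e[0]])
p=o['tool_pos'][:2]; print('tcp',p@e,p@n,o['tool_pos'],o['ee_rot'],o['wrist_force'])
s=snap('wrist'); W=cloud(s); a=W[...,:2]@e; b=W[...,:2]@n; im=s['image'].astype(int)
zt=o['tool_pos'][2]-.0023+.010; m=(abs(W[...,2]-zt)<.004)&(abs(b-.1462)<.0225)&(a<.577)&(a>.52)&(im.min(2)>40)
print(rects(s,m,zt,100),np.median(W[...,2][m])); k=m&(abs(b-.1462)<.015); print('nose',np.percentile(a[k],99.7),'sides',np.percentile(b[m],[.5,99.5]))
```

```text
tcp 0.5435512760791578 0.1462891063421877 [0.52107175 0.21291482 0.09340594] [-3.14147635e+00 -1.32307811e-03  1.24758522e-01] [-0.42832539  0.18494803 -0.15422644]
[([320.4, 238.6], [524.7, 213.4], [54.7, 40.1], 0.125)] 0.10103162496543262
nose 0.5738394315037599 sides [0.1263865  0.16599177]
```

{"op": "drive_tool", "data": {
  "commands": [
    [0,0,0.15,0,0,0],
    [0,0,0.15,0,0,0],
    [0,0,0.15,0,0,0],
    [0,0,0.15,0,0,0],
    [0,0,0.13,0,0,0],
    [0,0,0,0,0,0],
    [0,0,0,0,0,0]
  ]
}}

```text
time: 26.6
tool_pos: [0.5206, 0.2128, 0.064]
ee_rot: [-3.142, -0.0, 0.125]
wrist_force: [-1.8, -0.1, 4.8]
width: 0.0397
finger_force: 30.0
```

```bash
python3 -c "
from chk import *
s,W,a,b=chk(.52)
print(get_obs()['ee_rot'])"
```

```text
tcp 0.5430914566336753 0.14626321673115342 0.06401342695748509 [-1.77211967 -0.06288185  4.77028134] 26.6
0.52 333 0.0715
0.53 355 0.0715
0.54 375 0.0716
0.55 382 0.0718
0.56 390 0.0719
0.57 559 0.0715
0.58 390 0.0619
0.59 411 0.0619
0.6 437 0.062
0.61 468 0.062
0.62 474 0.0621
0.63 487 0.0801
[ 3.14155903e+00 -4.74897458e-04  1.24882799e-01]
```

{"op": "drive_tool", "data": {
  "commands": [
    [0.07,0,0,0,0,0],
    [0.07,0,0,0,0,0],
    [0.07,0,0,0,0,0],
    [0.07,0,0,0,0,0]
  ]
}}

```text
time: 27.15
tool_pos: [0.5311, 0.2144, 0.064]
ee_rot: [-3.141, 0.001, 0.125]
wrist_force: [-3.6, -0.8, 7.3]
width: 0.0399
finger_force: 30.0
```

{"op": "drive_tool", "data": {
  "commands": [
    [0.07,0,0,0,0,0],
    [0.07,0,0,0,0,0],
    [0.07,0,0,0,0,0],
    [0.07,0,0,0,0,0],
    [0,0,0,0,0,0]
  ]
}}

```text
time: 27.78
tool_pos: [0.5426, 0.2158, 0.0642]
ee_rot: [-3.141, 0.0, 0.125]
wrist_force: [-3.2, -0.6, 6.8]
width: 0.0394
finger_force: 30.0
```

{"op": "drive_tool", "data": {
  "commands": [
    [0,0,-0.025,0,0,0],
    [0,0,-0.025,0,0,0],
    [0,0,0,0,0,0]
  ]
}}

```text
time: 28.15
tool_pos: [0.5426, 0.2158, 0.0655]
ee_rot: [-3.141, 0.0, 0.125]
wrist_force: [-2.2, 0.6, 4.1]
width: 0.0394
finger_force: 30.0
```

{"op": "drive_tool", "data": {
  "commands": [
    [0,0,0,0,0,0],
    [0,0,0,0,0,0],
    [0,0,0,0,0,0],
    [0,0,-0.035,0,0,0],
    [-0.275,0,0,0,0,0],
    [-0.275,0,0,0,0,0],
    [-0.275,0,0,0,0,0],
    [0,0,0,0,0,0],
    [0,0,0,0,0,0]
  ],
  "gripper": 0.4
}}

```text
time: 29.28
tool_pos: [0.5101, 0.2115, 0.0669]
ee_rot: [3.142, -0.001, 0.125]
wrist_force: [0.4, -0.4, 0.7]
width: 0.0565
finger_force: 0.0
```

```bash
python3 -c "
from chk import *
s,W,a,b=chk(.52)
k=(abs(W[...,2]-.075)<.003)&(abs(b-.1462)<.011); print('nose',np.nanmax(a[k]))"
```

```text
tcp 0.532506264897637 0.14628015692933707 0.06688133726121753 [ 0.37092205 -0.37093564  0.65187695] 29.275
0.52 0 None
0.53 368 0.0752
0.54 383 0.0751
0.55 392 0.0752
0.56 426 0.0752
0.57 445 0.0752
0.58 446 0.0752
0.59 482 0.0752
0.6 451 0.0652
0.61 476 0.0652
0.62 471 0.0652
0.63 562 0.0799
nose 0.6267423225860425
```

{"op": "drive_tool", "data": {
  "commands": [
    [0,0,0,0,0,0],
    [0,0,0,0,0,0],
    [0,0,0,0,0,0],
    [0.07,0,0,0,0,0],
    [0.07,0,0,0,0,0],
    [0.07,0,0,0,0,0],
    [0.07,0,0,0,0,0]
  ],
  "gripper": 1
}}

```text
time: 30.2
tool_pos: [0.5207, 0.2128, 0.0665]
ee_rot: [3.141, 0.002, 0.125]
wrist_force: [-5.5, -1.3, 3.1]
width: 0.0392
finger_force: 30.0
```

{"op": "drive_tool", "data": {
  "commands": [
    [0.07,0,0,0,0,0],
    [0.07,0,0,0,0,0],
    [0.07,0,0,0,0,0],
    [0.07,0,0,0,0,0],
    [0.05,0,0,0,0,0]
  ]
}}

```text
time: 30.82
tool_pos: [0.5335, 0.2144, 0.0665]
ee_rot: [3.141, 0.002, 0.125]
wrist_force: [-6.1, -1.2, 3.4]
width: 0.0396
finger_force: 30.0
```

{"op": "drive_tool", "data": {
  "commands": [
    [0.02,0,0,0,0,0],
    [0.02,0,0,0,0,0],
    [0.02,0,0,0,0,0]
  ]
}}

```text
time: 31.2
tool_pos: [0.5358, 0.2147, 0.0665]
ee_rot: [3.141, 0.002, 0.125]
wrist_force: [-6.9, -0.4, 3.8]
width: 0.0399
finger_force: 30.0
```

{"op": "drive_tool", "data": {
  "commands": [
    [0.02,0,0,0,0,0],
    [0.02,0,0,0,0,0]
  ]
}}

```text
time: 31.45
tool_pos: [0.5374, 0.2149, 0.0666]
ee_rot: [3.141, 0.002, 0.125]
wrist_force: [-5.5, -1.5, 3.8]
width: 0.0397
finger_force: 30.0
```

{"op": "drive_tool", "data": {
  "commands": [
    [0.02,0,0,0,0,0],
    [0.02,0,0,0,0,0],
    [0.02,0,0,0,0,0]
  ]
}}

```text
time: 31.82
tool_pos: [0.5398, 0.2152, 0.0666]
ee_rot: [3.141, 0.002, 0.125]
wrist_force: [-5.9, -0.1, 3.8]
width: 0.0395
finger_force: 30.0
```

{"op": "drive_tool", "data": {
  "commands": [
    [0.02,0,0,0,0,0],
    [0.02,0,0,0,0,0]
  ]
}}

```text
time: 32.08
tool_pos: [0.5412, 0.2154, 0.0666]
ee_rot: [3.141, 0.003, 0.125]
wrist_force: [-7.5, -1.2, 3.9]
width: 0.0398
finger_force: 30.0
```

{"op": "drive_tool", "data": {
  "commands": [
    [0.02,0,0,0,0,0],
    [0.02,0,0,0,0,0]
  ]
}}

```text
time: 32.33
tool_pos: [0.5412, 0.2154, 0.0665]
ee_rot: [3.141, 0.006, 0.125]
wrist_force: [-11.0, -1.4, 6.0]
width: 0.0394
finger_force: 30.0
```

{"op": "drive_tool", "data": {
  "commands": [
    [0.03,0,0,0,0,0],
    [0.02,0,0,0,0,0],
    [0,0,0,0,0,0]
  ]
}}

```text
time: 32.7
tool_pos: [0.5413, 0.2154, 0.0664]
ee_rot: [3.141, 0.011, 0.125]
wrist_force: [-15.5, -1.9, 8.7]
width: 0.0395
finger_force: 30.0
```

```bash
python3 -c "
from chk import *
s,W,a,b=chk(.54)"
```

```text
tcp 0.5639092501672498 0.14627037394602935 0.0663516760200562 [-15.49850383  -1.86751467   8.70384058] 32.7
0.54 0 None
0.55 0 None
0.56 327 0.0749
0.57 380 0.075
0.58 397 0.075
0.59 421 0.075
0.6 444 0.0751
0.61 452 0.0751
0.62 484 0.0752
0.63 588 0.0796
```

{"op": "drive_tool", "data": {
  "commands": [
    [0.02,0,0,0,0,0],
    [0,0,0,0,0,0],
    [-0.04,0,0,0,0,0],
    [-0.04,0,0,0,0,0]
  ]
}}

```text
time: 33.25
tool_pos: [0.5412, 0.2154, 0.0665]
ee_rot: [3.141, 0.005, 0.125]
wrist_force: [-6.3, -0.5, 4.3]
width: 0.0395
finger_force: 30.0
```

{"op": "drive_tool", "data": {
  "commands": [
    [0,0,0,0,0,0],
    [0,0,0,0,0,0],
    [0,0,0,0,0,0],
    [0,0,0,0,0,0]
  ],
  "gripper": 0.4
}}

```text
time: 33.75
tool_pos: [0.5439, 0.2156, 0.0667]
ee_rot: [3.142, -0.001, 0.125]
wrist_force: [0.1, 0.1, 0.7]
width: 0.0561
finger_force: 0.0
```

{"op": "drive_tool", "data": {
  "commands": [
    [-0.2,0,0,0,0,0],
    [-0.8,0,0,0,0,0],
    [0,0,-0.5,0,0,0],
    [0,0,-0.5,0,0,0],
    [0,0,0,0,0,0],
    [0,0,0,0,0,0]
  ]
}}

```text
time: 34.5
tool_pos: [0.5032, 0.2105, 0.1059]
ee_rot: [3.141, 0.001, 0.125]
wrist_force: [-0.5, -0.7, -0.5]
width: 0.0561
finger_force: 0.0
```

```bash
python3 -c "
from chk import *
s,W,a,b=chk(.54)
k=(abs(W[...,2]-.075)<.003)&(abs(b-.1462)<.011); print('nose',np.nanmax(a[k]),'rear',np.nanmin(a[k]))
cv2.imwrite('pics/c5.png',cv2.resize(s['image'][60:340,180:460],None,fx=2,fy=2))"
```

```text
tcp 0.5254873103878157 0.14617242405431594 0.1059271903775506 [-0.5254336  -0.73961537 -0.54728133] 34.5
0.54 0 None
0.55 0 None
0.56 252 0.0751
0.57 307 0.075
0.58 324 0.0751
0.59 347 0.0751
0.6 347 0.0752
0.61 389 0.0751
0.62 378 0.0752
0.63 343 0.08
nose 0.6266810734591014 rear 0.557269500883187
```

View pics/c5.png

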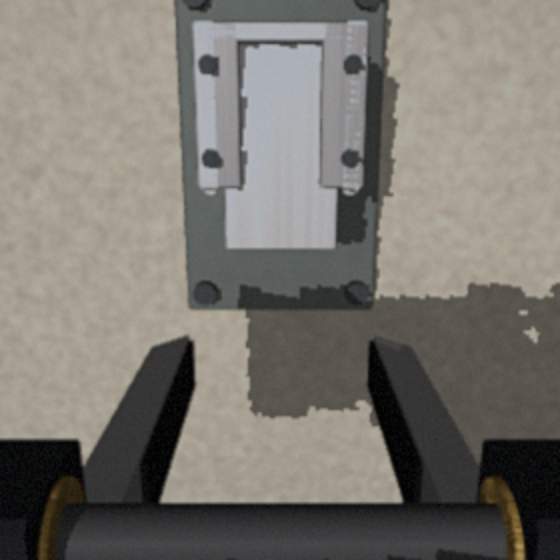

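The top plate is fully home against the stop, square and level under the lips, and the gripper is clear.

```bash
python3 -c "
from bench import *
print(close_job())"
```

```text
the job is handed in; nothing more can be done
None
```

Both plates are in the magazine, one on the other, each pushed home with about 15 N and released. The last camera check showed the top plate level, square and against the back stop. I handed the job in at about 35 s of the 72 s, and no verdict came back.

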